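# Hang the muddler to dry in its ring stand

### The arm

A 7-joint arm with a two-finger parallel gripper is mounted at the origin on a cart in front of the work surface, level with it; the furniture and walls round the work are solid. World frame = base frame: x ahead of the robot, y to its left, z up, the work surface at z = 0. Lengths are in m, angles in rad, forces in N, time in s.
With the tool pointing down it reaches from about 0.425 to 0.875 m from the base axis. Payload 4.7 kg.
Tool frame: the origin (TCP) lies midway between the tips of the shut fingers; the grasp point (between the pads) lies 19 mm behind it; z points along the fingers, y is the line along which they close (so a half turn about z gives the same grasp; the last joint's range is limited). The gripper opens to 87 mm and grips with 3 to 60 N. Pads are 19 mm wide; open, the fingers measure 117 mm over their backs; the gripper's body (75 mm by 190 mm) begins 51 mm behind the grasp point.
Start: joints at [1.219, 0.321, -0.07, 1.45, 0.023, 1.371, -0.057], TCP at [0.232, -0.607, 0.223] pointing down, gripper open.
Joint ranges: [-2.86, 2.86], [-0.3, 2.09], [-1.38, 1.24], [0.06, 2.45], [-1.56, 4.7], [0.09, 2.05], [-2.69, 2.69]. Speed limits (rad/s): [2.57, 2.57, 3.14, 3.14, 3.14, 3.14, 3.14].

### API

Orientations are given as a rotation vector (axis times angle).
In Python, from bench import ctrl gives the robot as it stands. The module is installed in compiled form; this text tells all that it offers.
- The arm moves only by the shell command python3 -m handwheel 'ROWS' [FORCE]. ROWS is JSON, a list of rows, each a list of 7 numbers: the finger opening in m, from 0 to 0.087, then the shift along the tool's x, y, z in m, then the turn, a rotation vector about the tool's x, y, z in degrees. A call has 1 to 12 rows; each row shifts and turns the commanded pose from where the row before left it, along the tool's axes as they then stand; what a row does not reach is not made up. A row lasts 1/8 s, in which the tool goes at most 62.5 mm and 10.7 degrees, less where a joint would pass 70% of its speed; a pose out of reach is approached as far as the arm can. A call is refused whole if a number of a shift passes 0.0625 or a number of a turn 10.7, either way. A call with a gripper value outside its range is refused whole. The fingers move at their own pace and stop on an object; FORCE is the grip in N (left out, the last holds). Time passes only in rows, so rows that do not move let the fingers close. It gives the time, the measured TCP pose, the force, the opening and the grip force at its end, in the units of the state.
- ctrl.get_state(): the state, without advancing time (a new reading comes with each control period).
- ctrl.get_image(name): name is "scene" or "top"; returns (picture, depth): 480x640x3 uint8, blue, green, red; 480x640 float32, m along the optical axis (not along the pixel's ray), 0 where there is no reading.
- ctrl.camera_info(name): a dict with "intrinsics" (3x3 intrinsics, pixels), "D" ([k1, k2, p1, p2, k3] as OpenCV has them; the pictures are not rectified), "R" (3x3) and "t" (3): a world point X has camera coordinates R X + t. Camera axes: x right, y down, z forward; pixel columns grow to the right and rows downward; lengths in m; the calibration is good to about 2 mm. A picture is of the moment at which its call begins. camera_info takes no time and is no camera call.
- ctrl.close_job(): hands the job in; it is judged then, once.
The state is a dict: "time": time; "joint_positions": joint angles; "qd": joint speeds; "joint_torque": joint torques, N m; "position": TCP position; "tool_rot": TCP orientation; "ft_force": force on the tool from outside, world axes, zero at the start; "torque": the same for the moment, N m; "grip_width": opening from 0.0 (shut) to 1.0 (fully open); "grip_force": force on a finger pad.
Only numpy, scipy, OpenCV 4.12 (cv2) and the standard library are available. Lean on these libraries where they do the work, as an engineer would, in place of code of your own. Each camera call takes 0.05 s, during which the arm holds its last target. There are 200 camera calls.

### The job

Lift the wooden muddler out of the little beaker and pass it, thin end down, through the rings of the wire drying stand from the top one downwards, until the smallest ring stops it. Press it home there with a light but definite push (about 10 N, never over 20), ease off and let go without letting it drop, so that it stays standing in the stand. Leave the beaker standing and the other things where they are.

Things in the scene. Friction and masses are not known exactly. Their poses are not given: they have to be found in the camera images.
- muddler: wooden muddler, a plain round rod 24 mm in diameter and 205 mm long, about 0.12 kg, standing upright, thin end down, in the beaker. Origin at the centre of its lower end, z up along the rod. The lowest 14 mm taper from 24 mm down to a flat end 16 mm in diameter; the top is rounded over its last 9 mm
- muddler_tip (a point): centre of the muddler's lower (thin) end, same point as its origin
- muddler_grip (a point): point on the muddler's axis 160 mm above the lower end, a good place to take it from above with the fingers level
- cup_lime: light plastic beaker, 63 mm wide at the rim and 61 mm high, open; the muddler stands on its floor, 3 mm above the counter. Origin at the centre of its underside
- stand: steel wire drying stand, fixed to the counter, with four level rings of 6 mm wire one above the other, shrinking downwards. Origin on the counter under the rings' common axis, z up. A post 62 mm from the axis on the +x side carries the rings and ends 157 mm above the counter; the base disc is 9 mm thick. Heights are to the wire's centre above the counter
- stand_top (a point): centre of the top ring, inner diameter 44 mm, fixed, 138 mm high
- stand_second (a point): point on the axis at the second ring, inner diameter 35 mm, 115 mm high. The ring swivels stiffly about the post and may start up to 4 mm out of line sideways (not measured); the muddler's tapered end pushes it over with 1 to 3 N
- stand_third (a point): point on the axis at the third ring, inner diameter 28 mm, 92 mm high; it swivels like the second and may be as much out of line
- stand_stop_mid (a point): point on the axis 54 mm high, the middle of the range of the smallest ring, inner diameter 20 mm. Its clamp may be set anywhere from 37 to 71 mm high (not measured: come down slowly and feel). It stops the muddler on its taper, lower end about 7 mm below the wire's centre, and is sprung: gives 1 mm for every 8 N, at most 5 mm, and comes back when eased
- salt_shaker: salt shaker, 44 mm wide, 90 mm high, a bystander; origin at the centre of its underside
- spice_jar: spice jar, 42 mm wide, 106 mm high, a bystander; origin at the centre of its underside
- toy_frog: toy frog, 68 mm wide, 38 mm high, a bystander; origin at the centre of its underside
- snack_tub: round lidded tub, 92 mm wide, 52 mm high, a bystander on the right; origin at the centre of its underside
- teether_1: teething ring lying flat, 74 mm wide, 14 mm high, a bystander; origin at the centre of its underside
Not all that is in view belongs to the job. Several things have the shape of the muddler; the one meant has the colours described above. What is shaped like the cup_lime but turquoise is not meant.

How it is judged:
On the way, in this order (a step that is already met when the one before it is completed fails the run):
1. the muddler is lifted clear, upright, above the stand's top ring (height (world z) of muddler_tip above 0.14 m and angle between muddler's own z axis and vertical below 0.3 rad), for 0.1 s.
2. its lower end has passed the three larger rings (x of muddler_tip in the frame of stand between -0.009 and 0.009 m and y of muddler_tip in the frame of stand between -0.009 and 0.009 m and z of muddler_tip in the frame of stand below 0.076 m and angle between muddler's own z axis and vertical below 0.15 rad), for 0.1 s.
3. the fingers press it on the smallest ring with more than 5 N for 0.2 s (all of step 2 and contact force between muddler and stand above 5 N and contact force between the fingers and muddler above 2 N), for 0.2 s.
At the end, for the whole second after the job is handed in: The muddler stands by itself in the stand: lower end through the three larger rings and resting in the smallest (within 9 mm of the rings' axis each way, 22 to 76 mm above the stand's foot), within 0.15 rad of upright, at rest; the beaker still stands upright on the counter (all of step 2 and height (world z) of muddler_tip above 0.022 m and contact force between muddler and stand above 0.3 N and linear speed of muddler below 0.02 m/s and angle between cup_lime's own z axis and vertical below 0.15 rad and height (world z) of cup_lime below 0.01 m); the robot touches nothing.
It fails at once if the muddler is forced: more than 22 N between it and the stand (contact force between muddler and stand above 22 N).
It fails at once if the muddler is dropped (faster than 0.3 m/s out of the fingers) (contact force between the fingers and muddler below 0.1 N and linear speed of muddler above 0.3 m/s).
It fails at once if the beaker is knocked over or pushed more than 60 mm away (angle between cup_lime's own z axis and vertical above 0.6 rad or distance of cup_lime from where it was at the start of the episode above 0.06 m).
It fails at once if a bystander (salt shaker, spice jar, toy frog, snack tub, loose teething ring) is moved more than 30 mm (distance of any of salt_shaker, spice_jar, toy_frog, snack_tub, teether_1 from where it was at the start of the episode above 0.03 m).
It fails at once if the arm or hand strikes the stand with more than 15 N (contact force between any of the arm, the fingers and stand above 15 N).
It also fails if it takes over 50 s, if anything falls off the work surface, if the arm or the gripper's body presses on something with over 40 N, if the wrist force passes 120 N, or if a joint passes its speed limit or range.

## Working session

There is one attempt and no reset: what is moved stays moved. The work goes in short steps, Python scripts to look and compute and a shell command to move; the robot and the scene stay as the last step left them, time stands still between calls to the robot, and variables do not carry over. Pictures are saved under pics/ and viewed, at most 10 in all, crops included, and the job is handed in when it is done.

```bash
mkdir -p pics; cat > h.py <<'E'
import numpy as np,cv2
from bench import ctrl
def grab(n,f):
    p,d=ctrl.get_image(n); cv2.imwrite(f'pics/{f}.png',p); np.save(f'pics/{f}.npy',d); return p,d
def ray(n,u,v):
    c=ctrl.camera_info(n);K=np.array(c['intrinsics']);R=np.array(c['R']);t=np.array(c['t'])
    q=cv2.undistortPoints(np.array([[[u,v]]],float),K,np.array(c['D']))[0,0]
    return -R.T@t, R.T@np.array([q[0],q[1],1])
def atz(n,u,v,z):
    o,d=ray(n,u,v); return o+d*(z-o[2])/d[2]
def atd(n,u,v,dep):
    o,d=ray(n,u,v); return o+d*dep
def proj(n,X):
    c=ctrl.camera_info(n)
    return cv2.projectPoints(np.array([X],float),cv2.Rodrigues(np.array(c['R']))[0],np.array(c['t'],float),np.array(c['intrinsics']),np.array(c['D']))[0][0,0]
E
python3 - <<'E'
from h import *
np.set_printoptions(precision=4,suppress=True)
for n in('scene','top'):
    grab(n,n+'0'); c=ctrl.camera_info(n); print(n,c['intrinsics'],-np.array(c['R']).T@c['t'],np.array(c['R'])[2])
s=ctrl.get_state()
from scipy.spatial.transform import Rotation as Ro
print(s, Ro.from_rotvec(s['tool_rot']).as_matrix())
E
```

```text
scene [[556.3013   0.     317.3356]
 [  0.     556.3013 246.5118]
 [  0.       0.       1.    ]] [-0.3852  0.6598  0.939 ] [ 0.6692 -0.3958 -0.6289]
top [[608.2991   0.     315.2502]
 [  0.     608.2991 237.0495]
 [  0.       0.       1.    ]] [0.2653 0.1519 1.2817] [ 0.1807 -0.0054 -0.9835]
{'time': 0.1, 'joint_positions': array([ 1.2191,  0.3218, -0.0701,  1.4516,  0.0226,  1.3708, -0.0569]), 'qd': array([ 0.0013, -0.0018, -0.0007, -0.0034, -0.0009, -0.0008, -0.001 ]), 'joint_torque': array([ -0.0001, -49.2571,  -0.4057, -31.3401,  -0.0642,   0.0395,
         0.0001]), 'position': array([ 0.2323, -0.6065,  0.2215]), 'tool_rot': array([-3.0875, -0.5711,  0.0007]), 'ft_force': array([-0.0789,  0.1629, -0.0584]), 'torque': array([-0.023 , -0.0169, -0.0157]), 'grip_force': 0.0, 'grip_width': 0.9989462939527504} [[ 0.9338  0.3577 -0.0007]
 [ 0.3577 -0.9338  0.0016]
 [-0.0001 -0.0018 -1.    ]]
```

View pics/scene0.png

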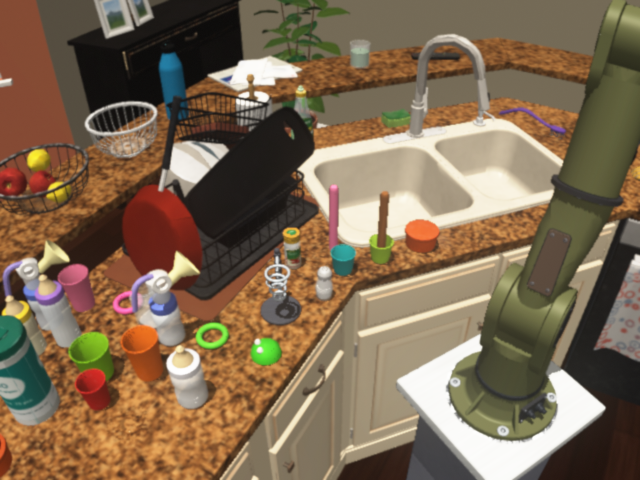

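View pics/top0.png

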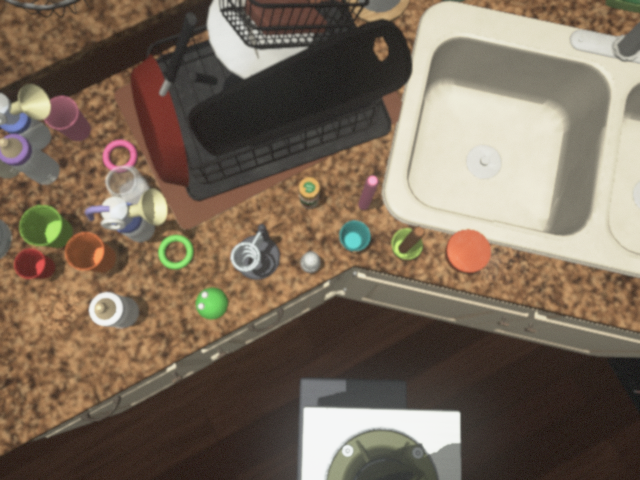

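The wooden muddler stands in the lime beaker at scene (383,225) / top (408,242). The stand is at scene (280,295) / top (253,258). I'll enlarge both.

```bash
python3 - <<'E'
from h import *
a=cv2.imread('pics/scene0.png');b=cv2.imread('pics/top0.png')
def c(i,u,v,w,h,k): return cv2.resize(i[v:v+h,u:u+w],None,fx=k,fy=k,interpolation=cv2.INTER_CUBIC)
cv2.imwrite('pics/c1.png',np.vstack([np.hstack([c(a,250,240,80,100,5),c(b,220,215,80,100,5)]) ]))
cv2.imwrite('pics/c2.png',np.vstack([np.hstack([c(a,350,180,80,100,5),c(b,370,195,80,100,5)]) ]))
E
```

```text
(no output)
```

View pics/c1.png

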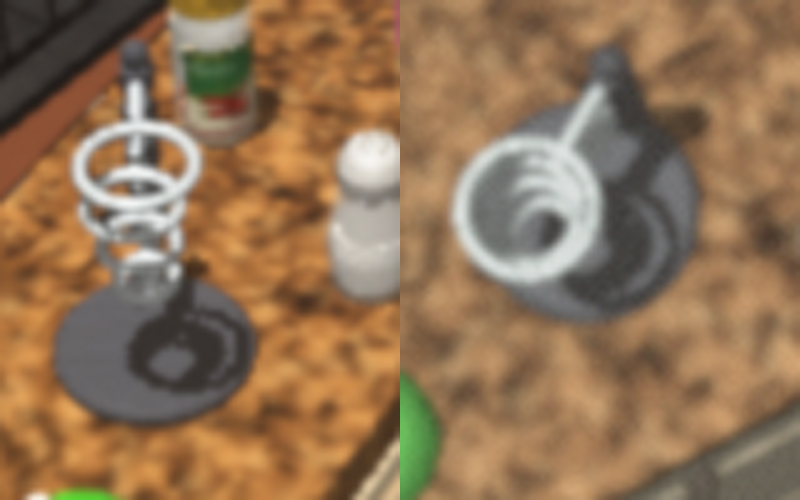

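View pics/c2.png

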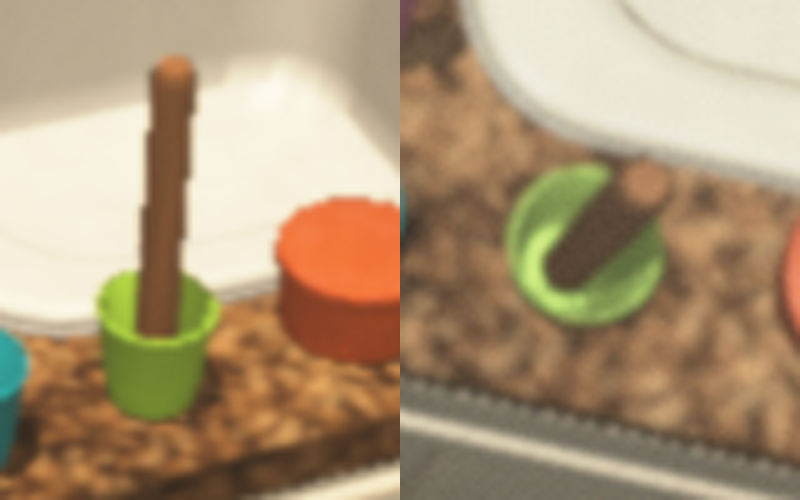

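c1: top ring centre at about scene (277,272.8), top (245,256.4). c2: muddler's top at about scene (384.6,192.5), top (418.6,231.6). Beaker rim centre at about scene (381.3,239.4), top (407,243.5).

```bash
python3 - <<'E'
from h import *
np.set_printoptions(precision=4,suppress=True)
def tri(a,b):
    o1,d1=ray('scene',*a);o2,d2=ray('top',*b)
    x=np.linalg.lstsq(np.c_[d1,-d2],o2-o1,rcond=None)[0]
    return (o1+d1*x[0]+o2+d2*x[1])/2,np.linalg.norm(o1+d1*x[0]-o2-d2*x[1])
P={'ring':((277,272.8),(245,256.4),.138),'muddtop':((384.6,193.5),(418.6,231.6),.205),'rim':((381.3,239.4),(407,243.5),.061),'disc':((280.6,309.6),(259.6,258.4),.009),
 'post':((276.8,251.5),(261.5,228),.155),'jar':((291,232),(309.5,186),.106),'shaker':((324,269),(311,258),.09),'turq':((343,250),(355,232),.06),'tub':((422,230),(469,248),.052),'pink':((334,188),(373,181),.2),'frog':((265,348),(212,303),.03)}
for k,(a,b,z) in P.items(): print(k,atz('scene',*a,z),atz('top',*b,z),*tri(a,b))
# depth-based muddler axis: brown pixels, scene
for n in('scene','top'):
    im=cv2.imread(f'pics/{n}0.png');d=np.load(f'pics/{n}0.npy')
    u0,v0,w,h=(350,180,80,100) if n=='scene' else (395,222,30,35)
    pts=[]
    for v in range(v0,v0+h):
        for u in range(u0,u0+w):
            b,g,r=im[v,u].astype(int)
            if r<150 and r>50 and r-b>25 and g<r*.75 and d[v,u]>0:
                X=atd(n,u,v,d[v,u])
                if X[2]>.05: pts.append(X)
    pts=np.array(pts);print(n,len(pts))
    for z in np.arange(.05,.21,.02):
        q=pts[abs(pts[:,2]-z)<.01]
        if len(q): print(z,len(q),np.median(q,0))
E
```

```text
ring [0.4362 0.2768 0.138 ] [0.434  0.2778 0.138 ] [0.4338 0.2777 0.1402] 0.00031521994078029486
muddtop [ 0.4818 -0.0416  0.205 ] [ 0.4788 -0.0403  0.205 ] [ 0.4786 -0.0395  0.2076] 0.000809257553644836
rim [ 0.4866 -0.0456  0.061 ] [ 0.4819 -0.0423  0.061 ] [ 0.481  -0.0413  0.0665] 0.0003055580835973343
disc [0.4495 0.269  0.009 ] [0.4497 0.261  0.009 ] [0.4524 0.2642 0.0033] 0.00640763735266106
post [0.4819 0.2518 0.155 ] [0.4866 0.2475 0.155 ] [0.488  0.2484 0.1492] 0.0009131856012854409
jar [0.5843 0.161  0.106 ] [0.5845 0.1598 0.106 ] [0.585  0.1602 0.1051] 0.0008339377107256211
shaker [0.4392 0.1554 0.09  ] [0.4419 0.1525 0.09  ] [0.4426 0.1528 0.0862] 0.0007469876789734521
turq [0.5041 0.0597 0.06  ] [0.5028 0.0641 0.06  ] [0.5012 0.0633 0.0638] 0.0027368362932974743
tub [ 0.4705 -0.1676  0.052 ] [ 0.478  -0.1711  0.052 ] [ 0.4787 -0.174   0.0442] 0.002188814604486808
pink [0.5728 0.0432 0.2   ] [0.5722 0.0427 0.2   ] [0.5724 0.043  0.2001] 0.000776196266827188
frog [0.3471 0.361  0.03  ] [0.3516 0.3523 0.03  ] [0.3536 0.3559 0.0199] 0.004578703143948351
scene 340
0.05 12 [ 0.4727 -0.0342  0.0567]
0.07 42 [ 0.4726 -0.0338  0.0698]
0.09000000000000001 38 [ 0.4718 -0.0334  0.0893]
0.11000000000000001 44 [ 0.4727 -0.0327  0.1098]
0.13 42 [ 0.4729 -0.0328  0.1282]
0.15000000000000002 48 [ 0.4726 -0.0326  0.1493]
0.17000000000000004 42 [ 0.4721 -0.033   0.1693]
0.19 50 [ 0.4723 -0.034   0.1902]
top 10
```

```bash
python3 -m handwheel '[[0.087,0.01,-0.01,-0.03,0,0,0],[0.087,0.034,-0.034,-0.03,0,0,0],[0.087,0.039,-0.0396,-0.02,0,0,0],[0.087,0.039,-0.0396,0,0,0,0],[0.087,0.039,-0.0396,0,0,0,0],[0.087,0.039,-0.0396,0,0,0,0],[0.087,0.039,-0.0396,0,0,0,0],[0.087,0.039,-0.0396,0,0,0,0],[0.087,0.039,-0.0396,0,0,0,0],[0.087,0.039,-0.0396,0,0,0,0],[0.087,0.039,-0.0396,0,0,0,0],[0.087,0.039,-0.04,0,0,0,0]]' 15
cat > g.py <<'E'
import sys
from h import *
from scipy.spatial.transform import Rotation as Ro
np.set_printoptions(precision=4,suppress=True)
s=ctrl.get_state();R=Ro.from_rotvec(s['tool_rot']).as_matrix()
print('t',s['time'],'p',s['position'],'F',s['ft_force'],'grip',s['grip_force'],s['grip_width'],'q',s['joint_positions'])
print('toolz',R[:,2],'tooly',R[:,1])
T=[float(a) for a in sys.argv[1:4]]
if T: print('delta tool',R.T@(np.array(T)-s['position']))
E
python3 g.py .480 -.040 .25
```

```text
time: 1.6
position: [0.4804, -0.0389, 0.3023]
tool_rot: [3.089, 0.571, -0.0]
ft_force: [0.3, -0.2, -0.4]
grip_width: 1.0
grip_force: 0.0
t 1.6 p [ 0.4804 -0.0389  0.3023] F [ 0.2621 -0.1657 -0.3853] grip 0.0 1.0002411700449891 q [ 0.6997 -0.0528 -0.6412  1.7029 -0.0311  1.4811 -1.1433]
toolz [-0.     -0.0006 -1.    ] tooly [ 0.3574 -0.934   0.0006]
delta tool [-0.0008  0.0009  0.0523]
```

```bash
python3 -m handwheel '[[0.087,0,0.001,0.02,0,0,0],[0.087,0,0,0.02,0,0,0],[0.087,0,0,0.02,0,0,0],[0.087,0,0,0.02,0,0,0],[0.087,0,0,0.02,0,0,0],[0.087,0,0,0.02,0,0,0],[0.087,0,0,0.02,0,0,0],[0.087,0,0,0.013,0,0,0],[0.087,0,0,0,0,0,0]]'
python3 - <<'E'
from h import *
b,_=grab('scene','s2');a,_=grab('top','t2')
c=lambda i,u,v:cv2.resize(i[v:v+100,u:u+80],None,fx=5,fy=5,interpolation=cv2.INTER_CUBIC)
cv2.imwrite('pics/c3.png',np.hstack([c(b,350,180),c(a,370,195)]))
E
```

```text
time: 2.72
position: [0.4798, -0.0414, 0.1486]
tool_rot: [-3.088, -0.571, 0.003]
ft_force: [-0.2, -0.0, -0.5]
grip_width: 0.997
grip_force: 0.0
```

View pics/c3.png

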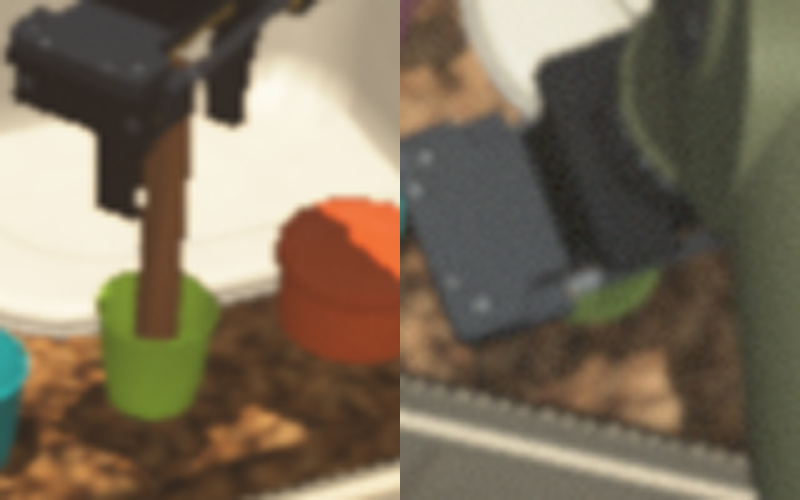

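The fingers straddle the rod, which still stands upright at about scene (383,215). Closing now.

```bash
python3 -m handwheel '[[0.04,0,0,0,0,0,0],[0.034,0,0,0,0,0,0],[0.03,0,0,0,0,0,0],[0.027,0,0,0,0,0,0],[0.02,0,0,0,0,0,0],[0.015,0,0,0,0,0,0],[0.01,0,0,0,0,0,0],[0.01,0,0,0,0,0,0]]' 10
python3 -m handwheel '[[0.01,0,0,0,0,0,0],[0.01,0,0,0,0,0,0],[0.01,0,0,0,0,0,0]]' 30;python3 g.py .434 .278 .312
```

```text
time: 3.82
position: [0.4806, -0.0415, 0.1495]
tool_rot: [3.089, 0.571, -0.0]
ft_force: [0.3, -0.6, 0.1]
grip_width: 0.268
grip_force: 10.0
time: 4.2
position: [0.4806, -0.0415, 0.1495]
tool_rot: [3.089, 0.571, -0.0]
ft_force: [-0.3, 0.5, -0.3]
grip_width: 0.272
grip_force: 30.0
t 4.2 p [ 0.4806 -0.0415  0.1495] F [-0.3368  0.456  -0.2632] grip 29.990583827493538 0.2720709794239748 q [ 0.6821  0.048  -0.6614  1.9298  0.0321  1.1741 -1.1961]
toolz [-0.     -0.0002 -1.    ] tooly [ 0.3577 -0.9338  0.0001]
delta tool [ 0.0708 -0.315  -0.1625]
```

```bash
python3 -m handwheel '[[0.01,0,0,-0.005,0,0,0],[0.01,0,0,-0.01,0,0,0],[0.01,0,0,-0.015,0,0,0],[0.01,0,0,-0.02,0,0,0],[0.01,0,0,-0.02,0,0,0],[0.01,0,0,-0.02,0,0,0],[0.01,0,0,-0.02,0,0,0],[0.01,0,0,-0.02,0,0,0],[0.01,0,0,-0.02,0,0,0],[0.01,0,0,-0.015,0,0,0],[0.01,0,0,0,0,0,0],[0.01,0,0,0,0,0,0]]'
python3 -m handwheel '[[0.01,0.004,-0.016,0,0,0,0],[0.01,0.0075,-0.0333,0,0,0,0],[0.01,0.0075,-0.0333,0,0,0,0],[0.01,0.0075,-0.0333,0,0,0,0],[0.01,0.0075,-0.0333,0,0,0,0],[0.01,0.0075,-0.0333,0,0,0,0],[0.01,0.0075,-0.0333,0,0,0,0],[0.01,0.0075,-0.0333,0,0,0,0],[0.01,0.0075,-0.0333,0,0,0,0],[0.01,0.004,-0.02,0,0,0,0],[0.01,0.002,-0.013,0,0,0,0],[0.01,0,0,0,0,0,0]]'
python3 g.py .434 .278 .312
python3 - <<'E'
from h import *
b,_=grab('scene','s3');a,_=grab('top','t3')
print(proj('scene',[.434,.278,.138]),proj('top',[.434,.278,.138]),proj('scene',[.434,.278,.165]),proj('top',[.434,.278,.165]))
c=lambda i,u,v:cv2.resize(i[v:v+120,u:u+80],None,fx=5,fy=5,interpolation=cv2.INTER_CUBIC)
cv2.imwrite('pics/c4.png',np.hstack([c(b,240,200),c(a,210,200)]))
E
```

```text
time: 5.7
position: [0.4802, -0.0414, 0.314]
tool_rot: [-3.089, -0.571, 0.002]
ft_force: [0.0, 0.5, -0.8]
grip_width: 0.275
grip_force: 30.0
time: 7.2
position: [0.4322, 0.2792, 0.3142]
tool_rot: [-3.088, -0.575, 0.001]
ft_force: [0.3, -0.1, -0.7]
grip_width: 0.27
grip_force: 30.0
t 7.2 p [0.4322 0.2792 0.3142] F [ 0.3473 -0.0977 -0.6928] grip 29.989680706785293 0.2699054513204322 q [ 0.3803  0.0607 -1.0352  1.6042  0.0517  1.5072 -1.8598]
toolz [-0.001  0.    -1.   ] tooly [ 0.3601 -0.9329 -0.0004]
delta tool [0.0013 0.0018 0.0022]
[276.96741345 273.57333648] [244.89660422 256.41949045] [276.20611287 264.1309865 ] [243.39722861 254.24754172]
```

View pics/c4.png

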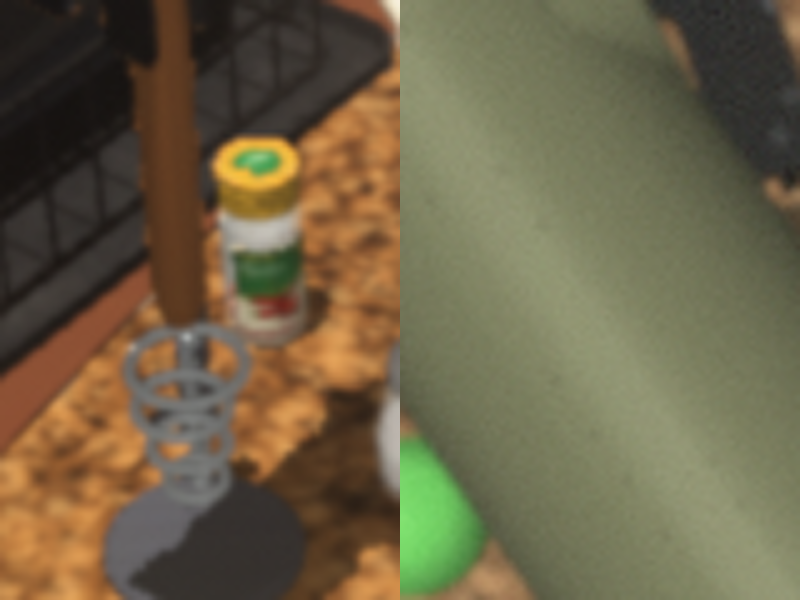

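```bash
python3 - <<'E'
from h import *
np.set_printoptions(precision=4,suppress=True)
im=cv2.imread('pics/s3.png');d=np.load('pics/s3.npy')
R=[]
for v in range(205,264):
    us=[u for u in range(262,286) if 50<im[v,u,2]<150 and int(im[v,u,2])-im[v,u,0]>25 and im[v,u,1]<.75*im[v,u,2] and 0<d[v,u]<1.05]
    if len(us)>5 and v%4==0:
        # runs edges and median surface
        P=np.array([atd('scene',u,v,d[v,u]) for u in us]); R.append((np.mean(us),v,len(us)))
        z=np.median(P[:,2]); a=proj('scene',[.4322,.2792,z])
        # where pixel row crossing of ideal axis
        zz=np.arange(.16,.33,.0005); A=np.array([proj('scene',[.4322,.2792,q]) for q in zz]); i=np.argmin(abs(A[:,1]-v))
        print(v,us[0],us[-1],np.mean(us),'ideal axis u',A[i,0],'z',zz[i],'surf',np.median(P,0))
E
python3 - <<'E'
from h import *
np.set_printoptions(precision=4,suppress=True)
im=cv2.imread('pics/s3.png');d=np.load('pics/s3.npy')
zz=np.arange(.16,.33,.0005); A=np.array([proj('scene',[.4322,.2792,q]) for q in zz])
for v in range(206,264,4):
    us=[u for u in range(260,290) if 0<d[v,u]<1.18]
    if not us: print(v,d[v,276]);continue
    P=np.array([atd('scene',u,v,d[v,u]) for u in us]); i=np.argmin(abs(A[:,1]-v))
    print(v,us[0],us[-1],np.mean(us),'axis u',A[i],zz[i],'surf',np.median(P,0),im[v,us[0]],im[v,us[-1]])
E
```

```text
206 261 277 269.0 axis u [271.4259 205.9126] 0.3175000000000001 surf [0.4232 0.2914 0.3258] [20 22 25] [27 44 69]
210 263 277 270.0 axis u [271.7525 210.0825] 0.3075000000000001 surf [0.4219 0.2902 0.3172] [23 26 32] [28 46 72]
214 266 278 272.0 axis u [272.0602 214.0015] 0.29800000000000015 surf [0.4228 0.284  0.3042] [31 50 76] [31 50 77]
218 267 278 272.5 axis u [272.3812 218.0828] 0.28800000000000014 surf [0.4239 0.2831 0.294 ] [26 45 69] [36 52 75]
222 267 278 272.5 axis u [272.6836 221.9186] 0.2785000000000001 surf [0.4241 0.2839 0.2846] [29 48 75] [35 51 76]
226 268 279 273.5 axis u [272.9992 225.9133] 0.26850000000000007 surf [0.4237 0.2841 0.2754] [31 49 76] [44 59 83]
230 268 279 273.5 axis u [273.3275 230.0609] 0.2580000000000001 surf [0.4233 0.2836 0.2646] [34 49 71] [32 50 77]
234 268 279 273.5 axis u [273.6374 233.9668] 0.24800000000000008 surf [0.4233 0.2835 0.254 ] [37 56 83] [38 53 76]
238 269 279 274.0 axis u [273.9598 238.0223] 0.23750000000000007 surf [0.4236 0.2846 0.2451] [30 48 75] [38 53 77]
242 269 280 274.5 axis u [274.2792 242.0315] 0.22700000000000006 surf [0.4234 0.2828 0.2335] [32 48 71] [37 61 97]
246 269 280 274.5 axis u [274.5956 245.9951] 0.21650000000000005 surf [0.424  0.2837 0.223 ] [39 61 89] [34 56 90]
250 270 280 275.0 axis u [274.909  249.9136] 0.20600000000000004 surf [0.424  0.2835 0.2115] [29 47 73] [ 37  66 105]
254 270 281 275.5 axis u [275.2342 253.971 ] 0.19500000000000003 surf [0.4232 0.2829 0.2024] [34 56 93] [ 45  83 130]
258 270 281 275.5 axis u [275.5563 257.9803] 0.18400000000000002 surf [0.4244 0.2831 0.191 ] [ 52  80 121] [ 45  83 130]
262 272 279 275.5 axis u [275.8752 261.9422] 0.17300000000000001 surf [0.4241 0.2844 0.1799] [ 43  76 113] [33 51 77]
```

Depth agrees: the rod hangs vertical on the TCP axis (tip at about scene (276,263.6)), so I'll centre it and start down slowly.

```bash
python3 -m handwheel '[[0.01,0.0013,0.0018,0,0,0,0],[0.01,0,0,0,0,0,0],[0.01,0,0,0.006,0,0,0],[0.01,0,0,0.006,0,0,0],[0.01,0,0,0.006,0,0,0],[0.01,0,0,0.006,0,0,0],[0.01,0,0,0.006,0,0,0],[0.01,0,0,0.006,0,0,0],[0.01,0,0,0.003,0,0,0],[0.01,0,0,0,0,0,0]]'
python3 g.py .434 .278 .26
```

```text
time: 8.55
position: [0.4349, 0.2769, 0.2753]
tool_rot: [3.089, 0.571, -0.001]
ft_force: [-0.4, 0.1, -0.5]
grip_width: 0.269
grip_force: 30.0
t 8.55 p [0.4349 0.2769 0.2753] F [-0.4104  0.1046 -0.5037] grip 29.98963285353966 0.2691012586133553 q [ 0.3771  0.0791 -1.0342  1.6697  0.0686  1.4321 -1.8703]
toolz [-0.0003 -0.0002 -1.    ] tooly [ 0.3577 -0.9338  0.0001]
delta tool [-0.0005 -0.0014  0.0153]
```

```bash
python3 -m handwheel '[[0.01,0,-0.0007,0.003,0,0,0],[0.01,0,0,0.003,0,0,0],[0.01,0,0,0.003,0,0,0],[0.01,0,0,0.003,0,0,0]]'
python3 -m handwheel '[[0.01,0,0,0.003,0,0,0],[0.01,0,0,0.003,0,0,0],[0.01,0,0,0,0,0,0]]'
python3 -m handwheel '[[0.01,0,0,0.003,0,0,0],[0.01,0,0,0.003,0,0,0],[0.01,0,0,0,0,0,0]]'
```

```text
time: 9.05
position: [0.4347, 0.2775, 0.2633]
tool_rot: [3.089, 0.571, -0.0]
ft_force: [0.3, -0.3, -0.2]
grip_width: 0.266
grip_force: 30.0
time: 9.43
position: [0.4346, 0.2775, 0.2572]
tool_rot: [3.089, 0.571, -0.001]
ft_force: [0.1, -0.5, -0.6]
grip_width: 0.271
grip_force: 30.0
time: 9.8
position: [0.4346, 0.2775, 0.2512]
tool_rot: [3.089, 0.571, -0.001]
ft_force: [-0.3, -1.1, -0.9]
grip_width: 0.271
grip_force: 30.0
```

```bash
for i in 1; do :; done
python3 -m handwheel '[[0.01,0,0,0.003,0,0,0],[0.01,0,0,0.003,0,0,0],[0.01,0,0,0,0,0,0]]'
python3 -m handwheel '[[0.01,0,0,0.003,0,0,0],[0.01,0,0,0.003,0,0,0],[0.01,0,0,0,0,0,0]]'
python3 -m handwheel '[[0.01,0,0,0.002,0,0,0],[0.01,0,0,0.002,0,0,0],[0.01,0,0,0,0,0,0]]'
```

```text
time: 10.18
position: [0.4346, 0.2775, 0.2452]
tool_rot: [3.089, 0.572, -0.001]
ft_force: [-0.1, 0.6, -0.2]
grip_width: 0.271
grip_force: 30.0
time: 10.55
position: [0.4346, 0.2774, 0.2392]
tool_rot: [3.089, 0.571, -0.001]
ft_force: [1.1, -0.2, -0.9]
grip_width: 0.271
grip_force: 30.0
time: 10.92
position: [0.4346, 0.2775, 0.2353]
tool_rot: [3.089, 0.571, -0.001]
ft_force: [0.0, -0.7, -0.1]
grip_width: 0.267
grip_force: 30.0
```

```bash

python3 -m handwheel '[[0.01,0,0,0.002,0,0,0],[0.01,0,0,0.002,0,0,0],[0.01,0,0,0,0,0,0]]'
python3 -m handwheel '[[0.01,0,0,0.002,0,0,0],[0.01,0,0,0.002,0,0,0],[0.01,0,0,0,0,0,0]]'
python3 -m handwheel '[[0.01,0,0,0.002,0,0,0],[0.01,0,0,0.002,0,0,0],[0.01,0,0,0,0,0,0]]'
python3 -m handwheel '[[0.01,0,0,0.002,0,0,0],[0.01,0,0,0.002,0,0,0],[0.01,0,0,0,0,0,0]]'
```

```text
time: 11.3
position: [0.4346, 0.2775, 0.2313]
tool_rot: [3.089, 0.571, -0.001]
ft_force: [-0.1, 0.6, -1.2]
grip_width: 0.266
grip_force: 30.0
time: 11.68
position: [0.4346, 0.2775, 0.2273]
tool_rot: [3.089, 0.571, -0.001]
ft_force: [0.5, -0.0, -1.2]
grip_width: 0.263
grip_force: 30.0
time: 12.05
position: [0.4346, 0.2775, 0.2233]
tool_rot: [3.089, 0.572, -0.001]
ft_force: [0.1, -1.0, -1.6]
grip_width: 0.266
grip_force: 30.0
time: 12.42
position: [0.4346, 0.2775, 0.2193]
tool_rot: [3.089, 0.571, -0.001]
ft_force: [-0.4, -0.1, -1.4]
grip_width: 0.271
grip_force: 30.0
```

```bash

python3 -m handwheel '[[0.01,0,0,0.002,0,0,0],[0.01,0,0,0.002,0,0,0],[0.01,0,0,0,0,0,0]]'
for r in 1; do
python3 -m handwheel '[[0.01,0,0,0.001,0,0,0],[0.01,0,0,0,0,0,0]]' | sed -n '2p;4p'
python3 -m handwheel '[[0.01,0,0,0.001,0,0,0],[0.01,0,0,0,0,0,0]]' | sed -n '2p;4p'
python3 -m handwheel '[[0.01,0,0,0.001,0,0,0],[0.01,0,0,0,0,0,0]]' | sed -n '2p;4p'
done
```

```text
time: 12.8
position: [0.4346, 0.2775, 0.2153]
tool_rot: [3.089, 0.571, -0.001]
ft_force: [0.1, 0.4, -0.4]
grip_width: 0.271
grip_force: 30.0
position: [0.4347, 0.2776, 0.2145]
ft_force: [-0.0, 0.9, -0.7]
position: [0.4347, 0.2775, 0.2134]
ft_force: [-0.6, 0.7, -1.5]
position: [0.4347, 0.2775, 0.2124]
ft_force: [0.6, 0.2, -1.1]
```

```bash
cat > ok.py <<'E'
from bench import ctrl
import sys,numpy as np
s=ctrl.get_state();f=s['ft_force'];print(round(s['time'],2),np.round(s['position'],4),np.round(f,1))
sys.exit(int(f[2]>1.5 or np.hypot(f[0],f[1])>4))
E
H="python3 -m handwheel"; O="python3 ok.py"
$H '[[0.01,0,0,0.001,0,0,0],[0.01,0,0,0,0,0,0]]' >/dev/null; $O &&
$H '[[0.01,0,0,0.001,0,0,0],[0.01,0,0,0,0,0,0]]' >/dev/null && $O &&
$H '[[0.01,0,0,0.001,0,0,0],[0.01,0,0,0,0,0,0]]' >/dev/null && $O &&
$H '[[0.01,0,0,0.001,0,0,0],[0.01,0,0,0,0,0,0]]' >/dev/null && $O &&
$H '[[0.01,0,0,0.001,0,0,0],[0.01,0,0,0,0,0,0]]' >/dev/null && $O &&
$H '[[0.01,0,0,0.001,0,0,0],[0.01,0,0,0,0,0,0]]' >/dev/null && $O &&
$H '[[0.01,0,0,0.001,0,0,0],[0.01,0,0,0,0,0,0]]' >/dev/null && $O &&
$H '[[0.01,0,0,0.001,0,0,0],[0.01,0,0,0,0,0,0]]' >/dev/null && $O &&
$H '[[0.01,0,0,0.001,0,0,0],[0.01,0,0,0,0,0,0]]' >/dev/null && $O &&
$H '[[0.01,0,0,0.001,0,0,0],[0.01,0,0,0,0,0,0]]' >/dev/null && $O &&
$H '[[0.01,0,0,0.001,0,0,0],[0.01,0,0,0,0,0,0]]' >/dev/null && $O &&
$H '[[0.01,0,0,0.001,0,0,0],[0.01,0,0,0,0,0,0]]' >/dev/null && $O &&
$H '[[0.01,0,0,0.001,0,0,0],[0.01,0,0,0,0,0,0]]' >/dev/null && $O
```

```text
13.8 [0.4347 0.2775 0.2114] [-0.2 -0.3 -0.9]
14.05 [0.4346 0.2776 0.2104] [-0.1  0.2 -0.7]
14.3 [0.4346 0.2777 0.2096] [0.4 1.  0.1]
14.55 [0.4348 0.2778 0.2088] [-1.3 -0.4  3.6]
```

```bash

python3 -m handwheel '[[0.01,0,0,0.0004,0,0,0],[0.01,0,0,0,0,0,0]]' | sed -n '2p;4p'
python3 -m handwheel '[[0.01,0,0,0.0003,0,0,0],[0.01,0,0,0,0,0,0]]' | sed -n '2p;4p'
```

```text
position: [0.4348, 0.2777, 0.2084]
ft_force: [-0.4, 0.1, 4.1]
position: [0.4348, 0.2778, 0.2081]
ft_force: [-1.5, 0.5, 4.9]
```

```bash

python3 -m handwheel '[[0.01,0,0,0.0006,0,0,0],[0.01,0,0,0,0,0,0]]' | sed -n '2p;4p'
python3 -m handwheel '[[0.01,0,0,0.0005,0,0,0],[0.01,0,0,0,0,0,0],[0.01,0,0,0,0,0,0]]' | sed -n '2p;4p'
```

```text
position: [0.4349, 0.2778, 0.2077]
ft_force: [-1.6, 0.0, 6.4]
position: [0.435, 0.2779, 0.2074]
ft_force: [-1.4, -0.3, 7.7]
```

```bash

python3 -m handwheel '[[0.01,0,0,0.0007,0,0,0],[0.01,0,0,0,0,0,0],[0.01,0,0,0,0,0,0],[0.01,0,0,0,0,0,0]]' | sed -n '2p;4p'
python3 -m handwheel '[[0.01,0,0,-0.001,0,0,0],[0.01,0,0,-0.001,0,0,0],[0.01,0,0,0,0,0,0],[0.01,0,0,0,0,0,0]]' | sed -n '2p;4p'
```

```text
position: [0.435, 0.2779, 0.2069]
ft_force: [-3.6, -0.2, 7.7]
position: [0.4348, 0.2777, 0.208]
ft_force: [-2.0, 0.3, 4.4]
```

```bash

python3 -m handwheel '[[0.01,0,0,-0.0006,0,0,0],[0.01,0,0,-0.0005,0,0,0],[0.01,0,0,0,0,0,0],[0.01,0,0,0,0,0,0]]' | sed -n '2p;4p'; python3 g.py
```

```text
position: [0.4346, 0.2775, 0.2089]
ft_force: [-0.9, 0.4, 1.4]
t 17.175 p [0.4346 0.2775 0.2089] F [-0.9329  0.4416  1.4482] grip 29.987070468851016 0.26702456818293613 q [ 0.3536  0.1301 -1.034   1.7711  0.1157  1.3057 -1.9121]
toolz [-0.0003 -0.0001 -1.    ] tooly [ 0.3577 -0.9338 -0.    ]
```

```bash

python3 -m handwheel '[[0.01,0,0,-0.0003,0,0,0],[0.01,0,0,0,0,0,0],[0.01,0,0,0,0,0,0]]' 4
python3 -m handwheel '[[0.024,0,0,0,0,0,0],[0.025,0,0,0,0,0,0],[0.026,0,0,0,0,0,0],[0.028,0,0,0,0,0,0],[0.032,0,0,0,0,0,0],[0.04,0,0,0,0,0,0],[0.05,0,0,0,0,0,0],[0.06,0,0,0,0,0,0],[0.06,0,0,0,0,0,0]]'
python3 - <<'E'
from h import *
b,_=grab('scene','s4')
cv2.imwrite('pics/c5.png',cv2.resize(b[180:340,220:340],None,fx=3.7,fy=3.7,interpolation=cv2.INTER_CUBIC))
E
```

```text
time: 17.55
position: [0.4347, 0.2775, 0.2093]
tool_rot: [3.089, 0.571, -0.0]
ft_force: [-0.8, 0.6, -0.1]
grip_width: 0.274
grip_force: 4.0
time: 18.68
position: [0.4347, 0.2776, 0.2094]
tool_rot: [3.089, 0.571, -0.0]
ft_force: [0.1, 0.2, -0.1]
grip_width: 0.664
grip_force: 0.0
```

View pics/c5.png

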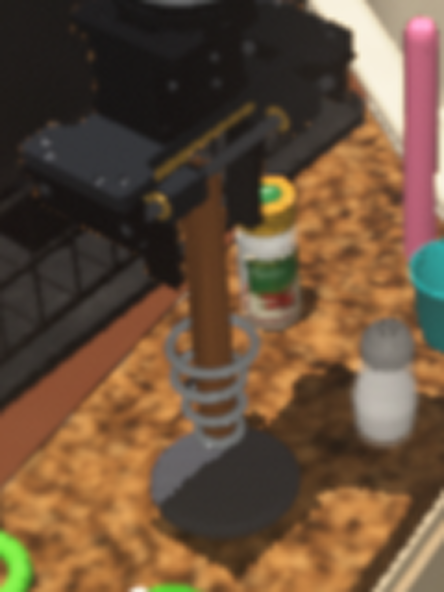

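The rod, released, stands upright through all the rings (crop around (210,310)) and rests in the smallest at about (220,437). Retreating straight up.

```bash

python3 -m handwheel '[[0.06,0,0,-0.004,0,0,0],[0.06,0,0,-0.01,0,0,0],[0.06,0,0,-0.015,0,0,0],[0.06,0,0,-0.015,0,0,0],[0.06,0,0,-0.015,0,0,0],[0.06,0,0,-0.015,0,0,0],[0.06,0,0,-0.015,0,0,0],[0.06,0,0,-0.015,0,0,0],[0.06,0,0,0,0,0,0],[0.06,0,0,0,0,0,0]]'
python3 - <<'E'
from h import *
b,_=grab('scene','s5')
cv2.imwrite('pics/c6.png',cv2.resize(b[140:360,200:440],None,fx=2.5,fy=2.5,interpolation=cv2.INTER_CUBIC))
E
```

```text
time: 19.98
position: [0.4346, 0.2774, 0.313]
tool_rot: [3.089, 0.571, -0.001]
ft_force: [-0.5, 0.0, -0.0]
grip_width: 0.69
grip_force: 0.0
```

View pics/c6.png

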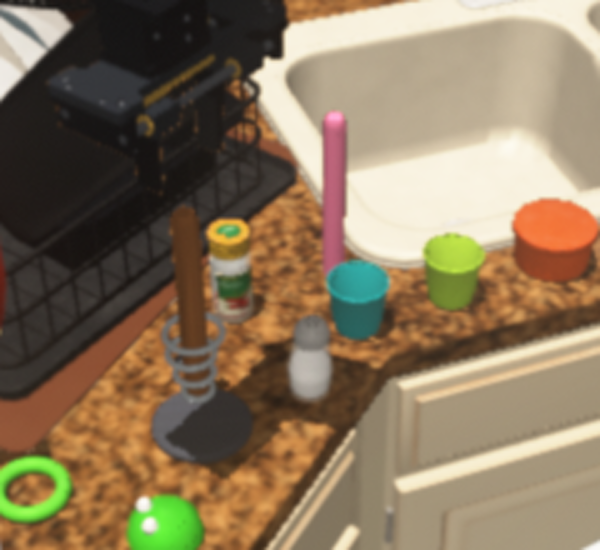

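The muddler stands free and upright (crop from (185,210) to (200,395)), the gripper is clear above it, and the beaker stands at about (453,270).

```bash
python3 -c "
from bench import ctrl
print(ctrl.close_job())"
```

```text
the job is handed in; nothing more can be done
None
```

The job is handed in, with no verdict returned: the muddler stands upright in the smallest ring after a press of about 9 N and a clean release, and the beaker is still standing.

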